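Lock the swivel drain hook over the tray and hang the slide rack

TASK

Get the stained slides draining: turn the stand's swivel hook all the way round to its stop so that it points out over the white drip tray, lock it there by moving the steel locking pin from the hub to the hole in the swivel bar's tail and pushing it fully home (black mark ring down level with the bar), and then hang the slide rack by its bail on the hook. Keep the rack upright, leave it hanging still and free of everything but the hook, and leave the other things on the bench where they are.

Things in the scene. Friction and masses are not known exactly. Their poses are not given: they have to be found in the camera images.
- stand: Drain stand, fixed; origin under the foot on the vertical swivel axis. Foot 72 mm dia, column 26 mm, on top an aluminium block 90 x 90 mm, 107 to 145 mm up. In its top three upright blind bores, 11.5 mm dia, 2 mm chamfer, floors 115 mm above the bench: one on the axis, two 30 mm off it, at stand x 6.6, y +29.3 and -29.3 mm. Stand x points away from the robot at yaw 0.
- swivel (a joint): Turn of the swivel (rad) about the stand's axis, positive counter-clockwise from above. At 0 the hook points to stand -x; towards +1.35 it swings to stand -y, towards -1.35 to stand +y. Hard stops at +-1.35; stays where left; takes 0.15 N m to turn (1.6 N at 95 mm). Only against a stop is the tail hole exactly above an outer bore.
- hook_arm: Round steel hook arm, 9 mm thick; origin on the swivel axis at bench height, its -x is where the hook points. It leaves a flat swivel bar (90 x 34 mm, 145 to 153 mm up, centred on the axis, lying on the block), has a saddle with top 150 mm up, 80 to 112 mm from the axis, and ends in an upturned tip 128 mm from the axis, its top 177 mm up.
- saddle (a point): Top of the hook arm in the saddle, 100 mm from the swivel axis, 150 mm above the bench: where the bail should hang.
- lug_hole (a point): Centre of the upper mouth (153 mm above the bench) of the upright through-hole, 11.5 mm dia with a 2 mm chamfer, in the tail of the swivel bar, 30 mm from the axis on the side opposite to the hook.
- pin: Steel locking pin, upright, 70 g; origin at its foot. Shank 10 mm dia, 45 mm long, chamfered foot, black mark ring 38 mm above the foot; round head 18 mm dia, 45 to 77 mm above the foot. Starts parked in the hole on the swivel axis, through the bar into the block, foot 115 mm above the bench. Home in an outer bore the foot is again at 115 mm and the ring level with the bar's top.
- tray: White drip tray, 130 x 130 mm, 22 mm high, on the bench on one side of the stand (stand's +y or -y, centre about 100 mm from the axis); origin at the centre of its underside. It does not move.
- rack: Steel slide rack, 0.2 to 0.34 kg, upright; origin under its centre. Basket 60 (x) x 90 (y) x 30 mm. A 6 mm wire bail in the plane x = 0 rises at y = +-45 mm and crosses over; its window, 30 to 95 mm up, opens along x. Mid-wire is a kink, underside 105 mm up, with a black grip block on it, 14 (x) x 36 (y) mm, 109 to 144 mm up. Hung, its underside is 45 mm above the bench.
- bail (a point): Underside of the bail's kink, 105 mm above the rack's underside.
- slide_box: Closed grey and black slide box, 100 x 90 x 35 mm, fixed, on the other side of the stand from the tray. Leave alone.
- stain_jar: Amber jar, 60 mm dia, 80 mm high. Leave alone.
- dish: White dish, 76 mm dia, 14 mm high, in front of the stand. Leave alone.
- bottle_a: Amber bottle, 60 mm dia, 145 mm high, at the far left. Leave alone.
- bottle_b: White bottle, 56 mm dia, 130 mm high, at the far right. Leave alone.
- forceps: Steel forceps lying flat behind the stand, 130 mm long. Leave alone.
- beaker: Glass beaker, 68 mm dia, 85 mm high, behind the stand. Leave alone.
Mind the look-alikes: they are no part of the job. What is shaped like the rack but purple is not meant.

How it is judged:
By the outcome, as a careful person would: the job done as asked, in the order asked, and still so for the second after the job is handed in, with the robot touching nothing.
It also fails if it takes over 72 s, if anything falls off the work surface, if the arm or the gripper's body presses on something with over 40 N, if the wrist force passes 120 N, or if a joint passes its speed limit or range.

ROBOT

A 7-joint arm with a two-finger parallel gripper is mounted at the origin on the work surface. World frame = base frame: x ahead of the robot, y to its left, z up, the work surface at z = 0. Lengths are in m, angles in rad, forces in N, time in s.
With the tool pointing down it reaches from about 0.4 to 0.875 m from the base axis. Payload 19.3 kg.
Tool frame: the origin (TCP) lies at the very end of the fingers, on their centre line; the grasp point (between the pads) lies 19 mm behind it; z points along the fingers, y is the line along which they close (so a half turn about z gives the same grasp; the last joint's range is limited). The gripper opens to 85 mm and grips with 20 to 120 N. Pads are 22 mm wide; open, the fingers measure 114 mm over their backs; the gripper's body (76 mm by 85 mm) begins 54 mm behind the grasp point. The pads swing forward as they close: fully open they stand 13 mm farther back than shut.
Start: joints at [1.04, 0.521, -0.036, 1.599, 0.021, 1.021, -0.113], TCP at [0.278, -0.56, 0.231] pointing down, gripper open.
Joint ranges: [-2.91, 2.91], [-0.3, 2.13], [-1.5, 1.42], [0.17, 2.43], [-1.26, 4.41], [0.16, 1.93], [-2.52, 2.52]. Speed limits (rad/s): [1.89, 1.89, 2.39, 2.39, 3.01, 3.01, 3.01].

INTERFACE

Orientations are given as [roll, pitch, yaw] about the fixed x, y, z axes, in that order (R = Rz(yaw) Ry(pitch) Rx(roll)).
In Python, from workcell import monitor, optics, job_done gives the robot as it stands.
- The arm moves only by the shell command python3 -m handwheel 'ROWS' [FORCE]. ROWS is JSON, a list of rows, each an object of numbers: "dx", "dy", "dz": the shift along the tool's x, y, z in cm; "wx", "wy", "wz": the turn, a rotation vector about the tool's x, y, z in rad; "claw": the opening in per cent of the stroke, from 0 (shut) to 100 (fully open). A call has 1 to 8 rows; each row shifts and turns the commanded pose from where the row before left it, along the tool's axes as they then stand; what a row does not reach is not made up. A row lasts 1/8 s, in which the tool goes at most 62.5 mm and 10.7 degrees, less where a joint would pass 70% of its speed; a pose out of reach is approached as far as the arm can. A call with a gripper value outside its range is refused whole. The fingers move at their own pace and stop on an object; FORCE is the grip in N (left out, the last holds). Time passes only in rows, so rows that do not move let the fingers close. It gives the time, the measured TCP pose, the force, the opening and the grip force at its end, in the units of the state.
- monitor.observe(): the state, without advancing time (a new reading comes with each control period).
- optics.grab_frame(name): name is "scene" or "top"; returns a dict with "frame" (384x512x3 uint8, blue, green, red), "fovy" (degrees; the focal length in pixels is half the picture's height over the tangent of half this angle, whatever the lens; pixels are square), "cx", "cy" (the principal point, pixels), "R" (3x3) and "t" (3): a world point X has camera coordinates R X + t. Camera axes: x right, y down, z forward; pixel columns grow to the right and rows downward; lengths in m; the calibration is good to about 2 mm. A picture is of the moment at which its call begins. There is no depth.
- job_done(): hands the job in; it is judged then, once.
Trained networks look in the newest picture that a camera, given by its name, has taken for a name from the list of things; names that differ only in an ending like _2 or _b are one class to them, and where a whole thing is asked for, a point or a joint stands for the part that bears it (a point fixed in the world has none). Each returns a list of dicts, best first, with "p" (0 to 1); they miss things now and then, are a little off and sometimes report something else, mostly with a low value. They report only what shows in the picture. A call takes as long as a camera call. They do not tell look-alikes from the thing itself.
- optics.masks_of(name, camera): "region" (384x512 bool, what is visible of it) and "rect" ([left, top, width, height] in pixels, round what is visible of it).
The state is a dict: "clock": time; "qpos": joint angles; "qd": joint speeds; "joint_efforts": joint torques, N m; "position": TCP position; "tool_rot": TCP orientation; "force": force on the tool from outside, world axes, zero at the start; "moment": the same for the moment, N m; "grip_width": finger opening in m; "finger_force": force on a finger pad.
Only numpy, scipy, OpenCV 4.12 (cv2) and the standard library are available. Lean on these libraries where they do the work, as an engineer would, in place of code of your own. Each camera call takes 0.05 s, during which the arm holds its last target. There are 200 camera calls.

## Working session

There is one attempt and no reset: what is moved stays moved. The work goes in short steps, Python scripts to look and compute and a shell command to move; the robot and the scene stay as the last step left them, time stands still between calls to the robot, and variables do not carry over. Pictures are saved under pics/ and viewed, at most 10 in all, crops included, and the job is handed in when it is done.

```bash
mkdir -p pics; ls
cat > h.py <<'E'
import numpy as np, cv2, json
from workcell import monitor, optics
def ray(f,u,v):
    fl=192/np.tan(np.radians(f['fovy'])/2); R=np.array(f['R']);t=np.array(f['t'])
    d=R.T@np.array([(u-f['cx'])/fl,(v-f['cy'])/fl,1]); return -R.T@t,d
def at_z(f,u,v,z):
    c,d=ray(f,u,v); return c+d*(z-c[2])/d[2]
def proj(f,X):
    fl=192/np.tan(np.radians(f['fovy'])/2); p=np.array(f['R'])@np.array(X)+np.array(f['t']); return p[0]/p[2]*fl+f['cx'],p[1]/p[2]*fl+f['cy']
E
python3 - <<'E'
from h import *
fs={}
for c in('scene','top'):
    f=optics.grab_frame(c); fs[c]=f
    cv2.imwrite(f'pics/{c}0.png',f['frame']); np.save(f'{c}0.npy',f,allow_pickle=True)
    print(c,f['fovy'],f['cx'],f['cy'],'campos',-np.array(f['R']).T@np.array(f['t']),np.round(f['R'],2).tolist())
    for n in['stand','hook_arm','pin','tray','rack','slide_box','dish','stain_jar','beaker']:
        for m in optics.masks_of(n,c)[:3]:
            ys,xs=np.nonzero(m['region']); print(n,round(m['p'],2),m['rect'],xs.mean().round(1),ys.mean().round(1))
im=np.hstack([cv2.resize(fs[c]['frame'],(400,300)) for c in fs])
print(monitor.observe())
E
```

```text
pics
scene 57.34341792152601 254.3284219329357 186.99210805003105 campos [ 0.95973177 -0.38765511  0.80556633] [[0.75, 0.67, 0.01], [0.52, -0.58, -0.63], [-0.41, 0.47, -0.78]]
stand 0.77 [230.8, 140.6, 56.9, 82.1] 259.9 186.5
hook_arm 0.62 [231.2, 139.4, 48.2, 54.8] 258.3 173.5
pin 0.6 [257.8, 164.8, 10.5, 14.8] 261.9 169.7
pin 0.27 [310.6, 187.9, 27.8, 33.9] 322.4 205.4
tray 0.91 [193.7, 197.8, 71.1, 61.5] 229.2 227.7
rack 0.9 [132.9, 193.3, 45.1, 56.6] 153.0 223.7
rack 0.7 [71.1, 237.8, 54.6, 52.6] 95.8 264.7
slide_box 0.69 [273.9, 166.4, 36.3, 38.6] 290.1 186.7
dish 0.82 [187.5, 174.1, 26.3, 23.1] 199.4 185.9
stain_jar 0.67 [254.8, 122.0, 21.5, 30.0] 263.8 136.8
stain_jar 0.25 [231.7, 138.1, 51.9, 55.5] 257.7 172.3
beaker 0.84 [312.1, 188.9, 28.4, 35.0] 322.9 205.0
top 57.606318635893096 249.4261777278188 193.28226242241686 campos [ 0.4652766  -0.00336918  0.97719983] [[0.02, -1.0, -0.03], [-0.99, -0.02, -0.14], [0.14, 0.03, -0.99]]
stand 0.78 [221.8, 166.4, 39.9, 71.1] 241.3 188.0
stand 0.65 [224.8, 166.6, 27.6, 71.0] 240.0 192.3
stand 0.42 [115.5, 176.5, 32.2, 26.3] 130.2 188.2

[... 700 characters left out ...]
140.2
{'clock': 1.0, 'qpos': array([ 1.03980501,  0.52140282, -0.0363281 ,  1.59947491,  0.02123117,
        1.02109119, -0.11280248]), 'qd': array([ 0.00083011,  0.00155804,  0.00094541, -0.00051605,  0.00063026,
        0.00039874, -0.00034172]), 'joint_efforts': array([ 2.47750177e-04, -9.26887679e+01,  1.97921924e+00, -3.70266509e+01,
        1.80979661e-02,  2.01517716e-03, -8.90803761e-06]), 'position': array([ 0.27790072, -0.55982738,  0.23129772]), 'tool_rot': array([3.14158241e+00, 1.00804828e-05, 4.60786111e-01]), 'force': array([-0.2669036 , -0.02601507,  0.26875916]), 'moment': array([-0.02977905,  0.03549057, -0.01093279]), 'finger_force': 0.0, 'grip_width': 0.08541254436815597}
```

View pics/scene0.png

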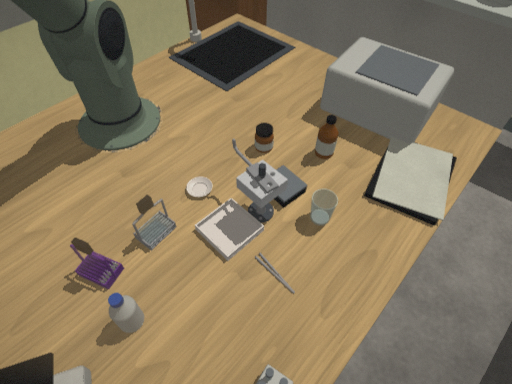

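View pics/top0.png

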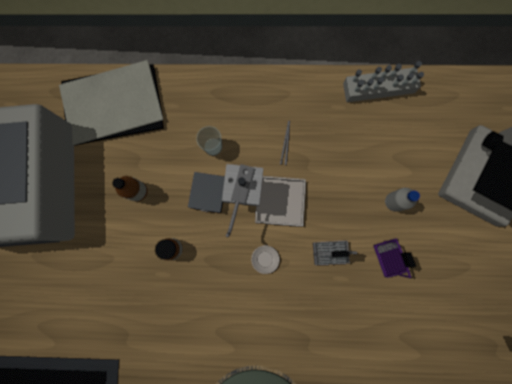

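Scene: the steel rack is at scene (153,224) / top (333,252), and the purple look-alike at scene (96,265) / top (393,258). The grey steel one fits the description. The tray is on the stand's -y side, at top (281,201). I'll confirm with one enlarged crop.

Run:
```python
from h import *
s=np.load('scene0.npy',allow_pickle=True).item(); t=np.load('top0.npy',allow_pickle=True).item()
z=lambda im,x,y,w,h,W,H: cv2.resize(im[y:y+h,x:x+w],(W,H),interpolation=cv2.INTER_CUBIC)
A=z(t['frame'],215,155,60,90,400,600); 
B=z(s['frame'],225,130,70,52,400,300); C=z(t['frame'],305,230,60,45,400,300)
cv2.imwrite('pics/crop1.png',np.hstack([A,np.vstack([B,C])]))
def tri(us,ut):
    c1,d1=ray(s,*us);c2,d2=ray(t,*ut)
    k=np.linalg.lstsq(np.c_[d1,-d2],c2-c1,rcond=None)[0];a=c1+k[0]*d1;b=c2+k[1]*d2
    return ((a+b)/2).round(4),np.linalg.norm(a-b).round(4)
for n in('tray','dish','rack'):
    f=t;m=[q for q in [dict(rect=r) for r in {'tray':[[256.3,176.6,50.1,51.2]],'dish':[[253.7,244.6,24.5,28.3]],'rack':[[311.7,237.7,43.1,29.3]]}[n]]][0]['rect']
    print(n,at_z(t,m[0]+m[2]/2,m[1]+m[3]/2,.015).round(3))
```

```text
tray [ 0.579 -0.062  0.015]
dish [ 0.424 -0.021  0.015]
rack [ 0.445 -0.202  0.015]
```

View pics/crop1.png

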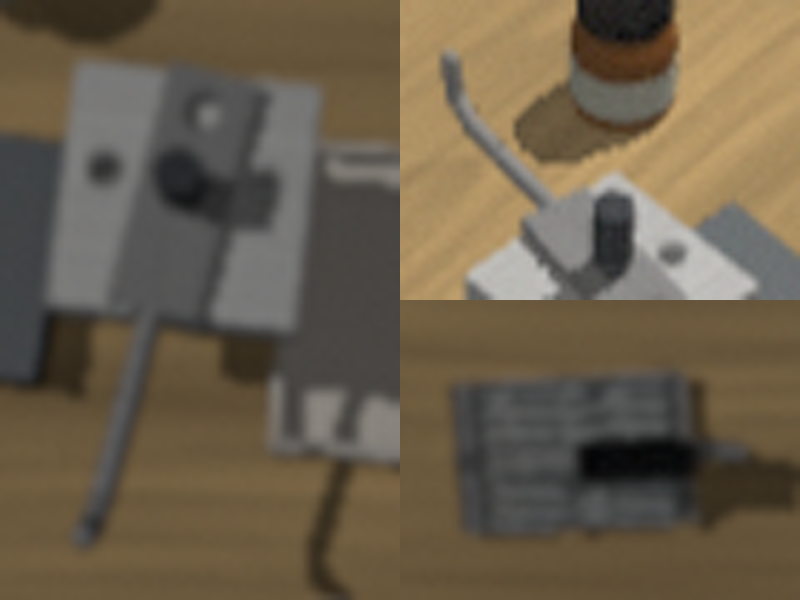

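Top crop: block corners are about (226,164), (263,168), (259.5,204.5), (222,201). The lug hole is at (245.7,171.5), the hook tip at (227.5,235) and the left bore at (230.5,180). The lower right crop confirms the grey steel rack, with its black grip at about (340,253).

Run:
```python
from h import *
s=np.load('scene0.npy',allow_pickle=True).item(); t=np.load('top0.npy',allow_pickle=True).item()
k=6.6667
T=lambda X,Y:(215+(X+.5)/k-.5,155+(Y+.5)/k-.5)
C=lambda X,Y:(305+(X-400+.5)/k-.5,230+(Y-300+.5)/k-.5)
S=lambda X,Y:(225+(X-400+.5)/5.714-.5,130+(Y+.5)/5.714-.5)
P=[at_z(t,*T(*p),.145)[:2] for p in((75,62),(320,85),(297,330),(48,305))]
c=np.mean(P,0); yw=[np.arctan2(*(P[0]-P[3])[::-1]),np.arctan2(*(P[1]-P[2])[::-1]),np.arctan2(*(P[0]-P[1])[::-1])-np.pi/2,np.arctan2(*(P[3]-P[2])[::-1])-np.pi/2]
print('block centre',c.round(4),'yaw',np.round(yw,3),'sides',[np.linalg.norm(P[i]-P[i-1]).round(4) for i in range(4)])
print('pin top(top)',at_z(t,*T(182,178),.192).round(4),'scene',at_z(s,*S(613,205),.192).round(4))
print('lug',at_z(t,*T(205,110),.153).round(4),'bore',at_z(t,*T(103,168),.145).round(4), 'bore scene',at_z(s,*S(672,253),.145).round(4))
print('tip',at_z(t,*T(84,535),.177).round(4),'scene',at_z(s,*S(450,58),.177).round(4))
print('blk scene corners',[at_z(s,*S(*p),.145).round(4) for p in((613,175),(755,290))])
print('grip top',at_z(t,*C(637,459),.144).round(4))
B=[at_z(t,*C(*p),.03).round(4) for p in((455,382),(685,375),(690,525),(465,535))];print('basket',B,np.mean(B,0))
# scene grip mask: dark pixels
f=s['frame'][185:260,120:190];cv2.imwrite('pics/c2.png',cv2.resize(f,None,fx=8,fy=8,interpolation=cv2.INTER_CUBIC))
```

```text
block centre [0.6066 0.0409] yaw [-0.079 -0.077 -0.082 -0.084] sides [np.float64(0.0901), np.float64(0.0901), np.float64(0.0903), np.float64(0.0903)]
pin top(top) [0.6044 0.0395 0.192 ] scene [0.6049 0.0435 0.192 ]
lug [0.6363 0.0339 0.153 ] bore [0.6159 0.0709 0.145 ] bore scene [0.6153 0.0725 0.145 ]
tip [0.4825 0.071  0.177 ] scene [0.4833 0.0721 0.177 ]
blk scene corners [array([0.5658, 0.0903, 0.145 ]), array([0.6552, 0.0804, 0.145 ])]
grip top [ 0.4452 -0.1916  0.144 ]
basket [array([ 0.4714, -0.1454,  0.03  ]), array([ 0.476, -0.237,  0.03 ]), array([ 0.4171, -0.2378,  0.03  ]), array([ 0.4113, -0.149 ,  0.03  ])] [ 0.44395 -0.1923   0.03   ]
```

View pics/c2.png

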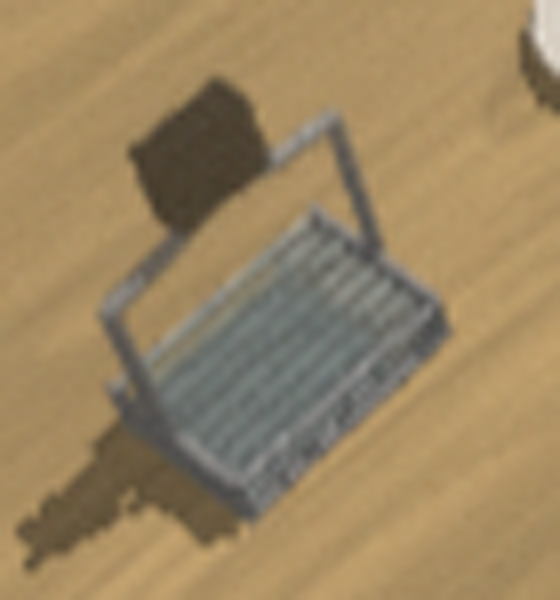

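Geometry worked out:
- Stand axis is at about (0.607, 0.0415), with stand yaw about -0.08 and swivel about -0.16. The tray is on stand -y, so the hook goes to +1.35 (turn about +1.51).
- The rack is at about (0.4446, -0.192), yaw about 0.045.

First I turn the tool to yaw 0 (tool x = world x, tool y = -world y), shut the fingers and travel to the hook's +y side.

```bash
python3 -m handwheel '[{"wz":0.1536,"claw":0},{"wz":0.1536,"claw":0},{"wz":0.1536,"claw":0},{"dx":1.76,"dy":-4.75},{"dx":1.76,"dy":-4.75},{"dx":1.76,"dy":-4.75},{"dx":1.76,"dy":-4.75},{"dx":1.76,"dy":-4.75}]'; python3 -m handwheel '[{"dx":1.76,"dy":-4.75},{"dx":1.76,"dy":-4.75},{"dx":1.76,"dy":-4.75},{"dx":1.76,"dy":-4.75},{"dx":1.76,"dy":-4.75},{"dx":1.76,"dy":-4.75},{"dx":1.76,"dy":-4.75},{"dx":1.76,"dy":-4.75}]'
```

```text
schema error: expected keys dx, dy, dz, wx, wy, wz, claw
schema error: expected keys dx, dy, dz, wx, wy, wz, claw
```

```bash
python3 -m handwheel '[{"dx":0,"dy":0,"dz":0,"wx":0,"wy":0,"wz":0.1536,"claw":0},{"dx":0,"dy":0,"dz":0,"wx":0,"wy":0,"wz":0.1536,"claw":0},{"dx":0,"dy":0,"dz":0,"wx":0,"wy":0,"wz":0.1536,"claw":0},{"dx":1.76,"dy":-4.75,"dz":0,"wx":0,"wy":0,"wz":0,"claw":0},{"dx":1.76,"dy":-4.75,"dz":0,"wx":0,"wy":0,"wz":0,"claw":0},{"dx":1.76,"dy":-4.75,"dz":0,"wx":0,"wy":0,"wz":0,"claw":0},{"dx":1.76,"dy":-4.75,"dz":0,"wx":0,"wy":0,"wz":0,"claw":0}]'
```

```text
clock: 1.88
position: [0.3488, -0.3683, 0.2314]
tool_rot: [3.141, -0.0, 0.0]
force: [1.1, 0.5, 0.1]
grip_width: -0.0002
finger_force: 0.0
```

```bash
python3 -m handwheel '[{"dx":2,"dy":-5.3,"dz":0,"wx":0,"wy":0,"wz":0,"claw":0},{"dx":2,"dy":-5.3,"dz":0,"wx":0,"wy":0,"wz":0,"claw":0},{"dx":2,"dy":-5.3,"dz":0,"wx":0,"wy":0,"wz":0,"claw":0},{"dx":2,"dy":-5.3,"dz":0,"wx":0,"wy":0,"wz":0,"claw":0},{"dx":2,"dy":-5.3,"dz":0,"wx":0,"wy":0,"wz":0,"claw":0},{"dx":2,"dy":-5.3,"dz":0,"wx":0,"wy":0,"wz":0,"claw":0},{"dx":2,"dy":-5.3,"dz":0,"wx":0,"wy":0,"wz":0,"claw":0},{"dx":2,"dy":-5.3,"dz":0,"wx":0,"wy":0,"wz":0,"claw":0}]'; python3 -m handwheel '[{"dx":1.7,"dy":-5,"dz":0,"wx":0,"wy":0,"wz":0,"claw":0},{"dx":0,"dy":0,"dz":4,"wx":0,"wy":0,"wz":0,"claw":0},{"dx":0,"dy":0,"dz":4,"wx":0,"wy":0,"wz":0,"claw":0},{"dx":0,"dy":0,"dz":1.6,"wx":0,"wy":0,"wz":0,"claw":0}]'
python3 - <<'E'
import numpy as np
ax=np.array([.607,.0415])
for th in np.arange(np.pi-.24,4.42+.0,.17):
    u=np.array([np.cos(th),np.sin(th)]);t=np.array([-u[1],u[0]])
    print(round(th,2),(ax+.095*u-(.0045+.011*abs(t[0])+.015*abs(t[1]))*t).round(4))
E
```

```text
clock: 2.88
position: [0.5088, 0.056, 0.2315]
tool_rot: [-3.142, -0.001, -0.0]
force: [1.4, -0.3, 0.4]
grip_width: -0.0
finger_force: 0.0
clock: 3.38
position: [0.5245, 0.1041, 0.1336]
tool_rot: [3.141, 0.002, 0.0]
force: [0.0, 1.0, -0.6]
grip_width: 0.0002
finger_force: 0.0
2.9 [0.5199 0.0851]
3.07 [0.5136 0.0683]
3.24 [0.5104 0.0524]
3.41 [0.5096 0.0373]
3.58 [0.5114 0.0216]
3.75 [0.5159 0.006 ]
3.92 [ 0.5234 -0.009 ]
4.09 [ 0.5337 -0.0229]
4.26 [ 0.5468 -0.0349]
```

```bash
python3 -m handwheel '[{"dx":-0.6,"dy":2.1,"dz":0,"wx":0,"wy":0,"wz":0,"claw":0},{"dx":-0.6,"dy":1.7,"dz":0,"wx":0,"wy":0,"wz":0,"claw":0},{"dx":-0.3,"dy":1.6,"dz":0,"wx":0,"wy":0,"wz":0,"claw":0},{"dx":0,"dy":1.5,"dz":0,"wx":0,"wy":0,"wz":0,"claw":0},{"dx":0.2,"dy":1.6,"dz":0,"wx":0,"wy":0,"wz":0,"claw":0},{"dx":0.5,"dy":1.55,"dz":0,"wx":0,"wy":0,"wz":0,"claw":0},{"dx":0.75,"dy":1.5,"dz":0,"wx":0,"wy":0,"wz":0,"claw":0},{"dx":1.0,"dy":1.4,"dz":0,"wx":0,"wy":0,"wz":0,"claw":0}]'
```

```text
clock: 4.38
position: [0.5353, -0.0264, 0.1352]
tool_rot: [-3.142, 0.0, -0.0]
force: [-0.2, 1.1, -0.4]
grip_width: 0.0002
finger_force: 0.9
```

```bash
python3 -m handwheel '[{"dx":1.2,"dy":1.0,"dz":0,"wx":0,"wy":0,"wz":0,"claw":0},{"dx":1.0,"dy":0.6,"dz":0,"wx":0,"wy":0,"wz":0,"claw":0},{"dx":0,"dy":0,"dz":0,"wx":0,"wy":0,"wz":0,"claw":0}]'
python3 - <<'E'
from h import *
t=optics.grab_frame('top');s=optics.grab_frame('scene')
z=lambda im,x,y,w,h,W,H: cv2.resize(im[y:y+h,x:x+w],(W,H),interpolation=cv2.INTER_CUBIC)
cv2.imwrite('pics/p1.png',np.hstack([z(t['frame'],215,155,60,90,400,600),z(s['frame'],210,130,80,120,400,600)]))
E
```

```text
clock: 4.75
position: [0.5574, -0.0417, 0.1351]
tool_rot: [3.141, -0.0, -0.001]
force: [-0.4, -0.3, -1.0]
grip_width: -0.0
finger_force: 0.0
```

View pics/p1.png

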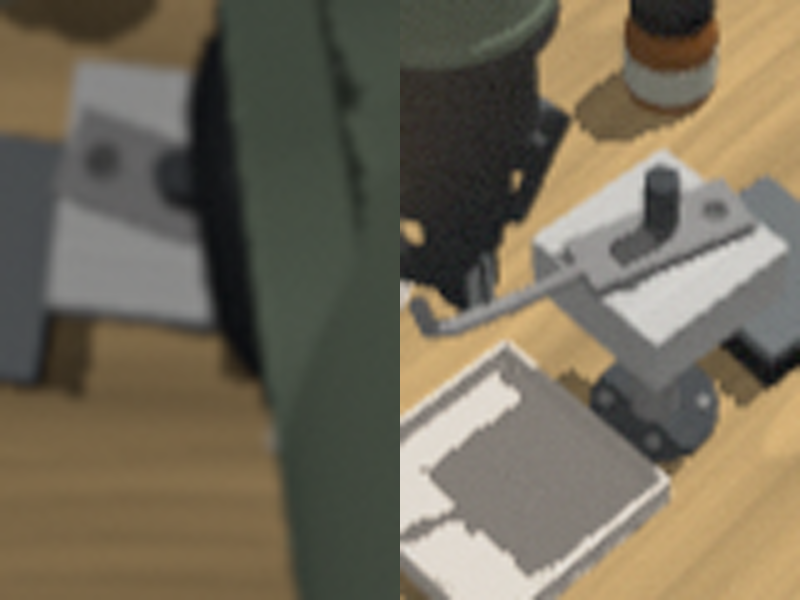

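The swivel has turned: the tail hole (top crop (103,158), px (230,178.5)) is nearly over the +y bore. I'll push on gently to the stop, watching the force.

```bash
for i in 1; do python3 -m handwheel '[{"dx":0.3,"dy":0.1,"dz":0,"wx":0,"wy":0,"wz":0,"claw":0},{"dx":0.3,"dy":0.1,"dz":0,"wx":0,"wy":0,"wz":0,"claw":0}]'; python3 -m handwheel '[{"dx":0.3,"dy":0.1,"dz":0,"wx":0,"wy":0,"wz":0,"claw":0}]';python3 -m handwheel '[{"dx":0.2,"dy":0.07,"dz":0,"wx":0,"wy":0,"wz":0,"claw":0}]'; done
```

```text
clock: 5.1
position: [0.5621, -0.043, 0.1352]
tool_rot: [-3.141, 0.002, 0.0]
force: [-13.7, 5.4, 4.1]
grip_width: -0.0001
finger_force: 7.2
clock: 5.22
position: [0.5628, -0.0434, 0.1347]
tool_rot: [-3.141, 0.007, 0.001]
force: [-30.4, 9.4, 18.5]
grip_width: 0.0003
finger_force: 16.2
clock: 5.35
position: [0.5631, -0.0435, 0.1345]
tool_rot: [-3.14, 0.01, 0.001]
force: [-40.3, 12.3, 25.7]
grip_width: -0.0002
finger_force: 21.5
```

At the stop (about 40 N). I'll back off, rise and open.

```bash
python3 -m handwheel '[{"dx":-2.4,"dy":-0.8,"dz":0,"wx":0,"wy":0,"wz":0,"claw":0},{"dx":0,"dy":0,"dz":-6,"wx":0,"wy":0,"wz":0,"claw":0},{"dx":0,"dy":0,"dz":-6,"wx":0,"wy":0,"wz":0,"claw":50},{"dx":0,"dy":0,"dz":0,"wx":0,"wy":0,"wz":0,"claw":50}]'
```

```text
clock: 5.85
position: [0.5458, -0.037, 0.2598]
tool_rot: [3.141, -0.008, -0.0]
force: [0.7, -0.3, -0.1]
grip_width: 0.0359
finger_force: 0.0
```

```bash
python3 -m handwheel '[{"dx":2,"dy":-2.6,"dz":0,"wx":0,"wy":0,"wz":0,"claw":50},{"dx":2,"dy":-2.6,"dz":0,"wx":0,"wy":0,"wz":0,"claw":50},{"dx":2,"dy":-2.7,"dz":0,"wx":0,"wy":0,"wz":0,"claw":50},{"dx":0,"dy":0,"dz":4,"wx":0,"wy":0,"wz":0,"claw":50},{"dx":0,"dy":0,"dz":0,"wx":0,"wy":0,"wz":0,"claw":50}]'
python3 - <<'E'
from h import *
t=optics.grab_frame('top');s=optics.grab_frame('scene')
z=lambda im,x,y,w,h,W,H: cv2.resize(im[y:y+h,x:x+w],(W,H),interpolation=cv2.INTER_CUBIC)
cv2.imwrite('pics/p2.png',np.hstack([z(t['frame'],215,155,60,90,400,600),z(s['frame'],220,130,80,120,400,600)]))
E
```

```text
clock: 6.48
position: [0.6023, 0.0419, 0.2127]
tool_rot: [3.141, 0.005, 0.001]
force: [1.3, 0.2, 0.8]
grip_width: 0.0428
finger_force: 0.0
```

View pics/p2.png

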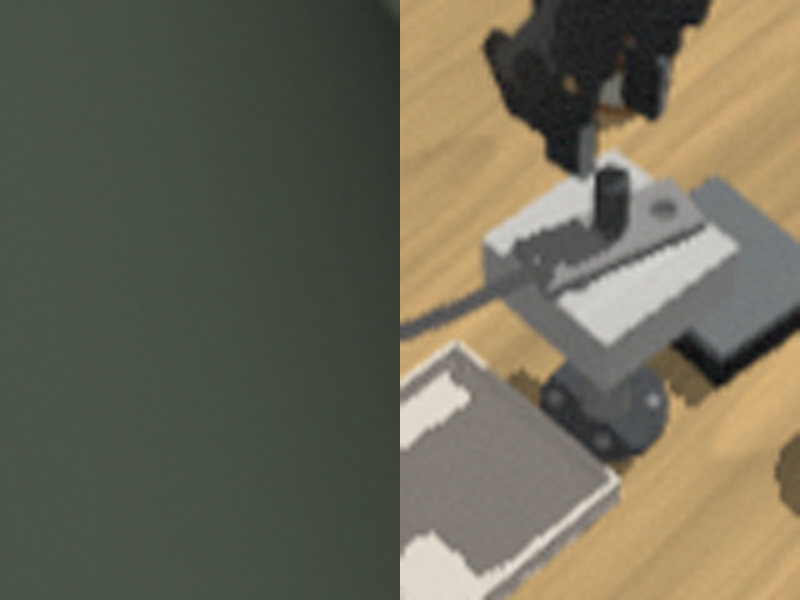

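The fingers straddle the pin, a few mm short in x. I'll correct, descend and grip.

```bash
python3 -m handwheel '[{"dx":0.4,"dy":0,"dz":2.6,"wx":0,"wy":0,"wz":0,"claw":50},{"dx":0,"dy":0,"dz":2.4,"wx":0,"wy":0,"wz":0,"claw":50},{"dx":0,"dy":0,"dz":0,"wx":0,"wy":0,"wz":0,"claw":50}]';python3 -m handwheel '[{"dx":0,"dy":0,"dz":0,"wx":0,"wy":0,"wz":0,"claw":0},{"dx":0,"dy":0,"dz":0,"wx":0,"wy":0,"wz":0,"claw":0},{"dx":0,"dy":0,"dz":0,"wx":0,"wy":0,"wz":0,"claw":0},{"dx":0,"dy":0,"dz":0,"wx":0,"wy":0,"wz":0,"claw":0}]' 35
```

```text
clock: 6.95
position: [0.6076, 0.0415, 0.1655]
tool_rot: [3.141, 0.001, -0.001]
force: [-0.3, -0.1, 0.3]
grip_width: 0.0426
finger_force: 0.0
clock: 7.45
position: [0.6087, 0.042, 0.1669]
tool_rot: [-3.141, -0.003, -0.0]
force: [0.2, -0.8, 8.8]
grip_width: 0.0169
finger_force: 34.2
```

```bash
python3 -m handwheel '[{"dx":0,"dy":0,"dz":-0.5,"wx":0,"wy":0,"wz":0,"claw":0},{"dx":0,"dy":0,"dz":-1.5,"wx":0,"wy":0,"wz":0,"claw":0},{"dx":0,"dy":0,"dz":-2,"wx":0,"wy":0,"wz":0,"claw":0},{"dx":0,"dy":0,"dz":-1.2,"wx":0,"wy":0,"wz":0,"claw":0},{"dx":0,"dy":0,"dz":0,"wx":0,"wy":0,"wz":0,"claw":0}]' 60
python3 - <<'E'
from h import *
s=optics.grab_frame('scene')
z=lambda im,x,y,w,h,W,H: cv2.resize(im[y:y+h,x:x+w],(W,H),interpolation=cv2.INTER_CUBIC)
cv2.imwrite('pics/p3.png',z(s['frame'],230,130,60,60,600,600)); print(monitor.observe()['position'])
E
```

```text
clock: 8.07
position: [0.6082, 0.042, 0.2184]
tool_rot: [-3.141, -0.002, -0.0]
force: [0.6, 1.8, -0.6]
grip_width: 0.016
finger_force: 58.5
[0.60782272 0.0419361  0.21751428]
```

View pics/p3.png

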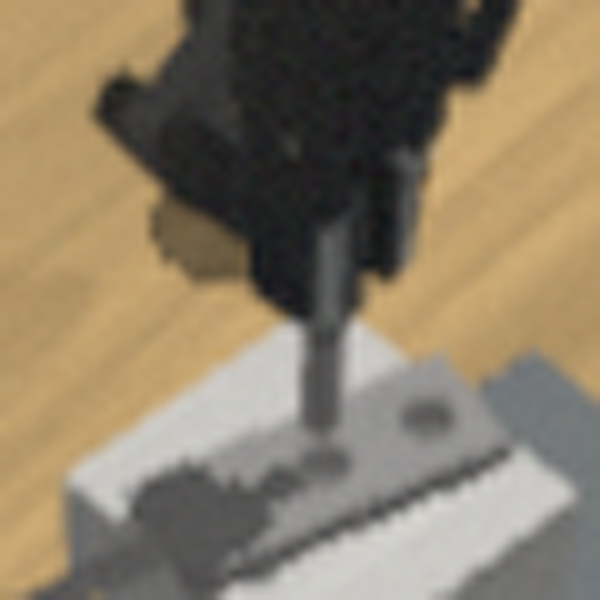

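The pin is held, foot just above the bar over its old hole. I'll move it to the lug hole, stand (6.6, 29.3) mm → world (+8.9, +28.7) mm.

```bash
python3 -m handwheel '[{"dx":0.45,"dy":-1.43,"dz":0,"wx":0,"wy":0,"wz":0,"claw":0},{"dx":0.44,"dy":-1.44,"dz":0,"wx":0,"wy":0,"wz":0,"claw":0},{"dx":0,"dy":0,"dz":0,"wx":0,"wy":0,"wz":0,"claw":0},{"dx":0,"dy":0,"dz":0,"wx":0,"wy":0,"wz":0,"claw":0}]'; python3 -m handwheel '[{"dx":0,"dy":0,"dz":0.8,"wx":0,"wy":0,"wz":0,"claw":0},{"dx":0,"dy":0,"dz":0.6,"wx":0,"wy":0,"wz":0,"claw":0},{"dx":0,"dy":0,"dz":0.3,"wx":0,"wy":0,"wz":0,"claw":0}]';  python3 -m handwheel '[{"dx":0,"dy":0,"dz":0.3,"wx":0,"wy":0,"wz":0,"claw":0},{"dx":0,"dy":0,"dz":0,"wx":0,"wy":0,"wz":0,"claw":0}]'
```

```text
clock: 8.62
position: [0.6166, 0.0706, 0.217]
tool_rot: [3.141, 0.0, 0.0]
force: [-1.0, -0.7, -0.8]
grip_width: 0.0159
finger_force: 58.6
clock: 9.0
position: [0.6168, 0.0705, 0.1998]
tool_rot: [3.142, 0.0, -0.0]
force: [0.9, 1.0, -0.5]
grip_width: 0.0158
finger_force: 58.7
clock: 9.25
position: [0.6167, 0.0706, 0.1971]
tool_rot: [3.142, 0.0, -0.0]
force: [1.9, 0.1, -1.8]
grip_width: 0.0159
finger_force: 58.6
```

The foot is in the bar hole with no force. Continuing down.

```bash
python3 -m handwheel '[{"dx":0,"dy":0,"dz":0.5,"wx":0,"wy":0,"wz":0,"claw":0},{"dx":0,"dy":0,"dz":0.5,"wx":0,"wy":0,"wz":0,"claw":0},{"dx":0,"dy":0,"dz":0.5,"wx":0,"wy":0,"wz":0,"claw":0}]'; python3 -m handwheel '[{"dx":0,"dy":0,"dz":0.6,"wx":0,"wy":0,"wz":0,"claw":0},{"dx":0,"dy":0,"dz":0.5,"wx":0,"wy":0,"wz":0,"claw":0},{"dx":0,"dy":0,"dz":0,"wx":0,"wy":0,"wz":0,"claw":0}]'
```

```text
clock: 9.62
position: [0.6168, 0.0707, 0.182]
tool_rot: [-3.142, -0.0, -0.0]
force: [1.1, -0.2, 0.4]
grip_width: 0.0163
finger_force: 58.7
clock: 10.0
position: [0.6167, 0.0707, 0.1708]
tool_rot: [3.142, 0.0, -0.0]
force: [3.4, 1.1, -2.6]
grip_width: 0.0161
finger_force: 58.6
```

```bash
python3 -m handwheel '[{"dx":0,"dy":0,"dz":0.3,"wx":0,"wy":0,"wz":0,"claw":0},{"dx":0,"dy":0,"dz":0.15,"wx":0,"wy":0,"wz":0,"claw":0}]'; python3 -m handwheel '[{"dx":0,"dy":0,"dz":0.15,"wx":0,"wy":0,"wz":0,"claw":0}]'; python3 -m handwheel '[{"dx":0,"dy":0,"dz":0.15,"wx":0,"wy":0,"wz":0,"claw":0},{"dx":0,"dy":0,"dz":0,"wx":0,"wy":0,"wz":0,"claw":0}]'
```

```text
clock: 10.25
position: [0.6169, 0.0707, 0.167]
tool_rot: [-3.141, -0.001, -0.0]
force: [1.8, 0.1, 13.3]
grip_width: 0.0161
finger_force: 59.7
clock: 10.38
position: [0.6176, 0.0708, 0.1666]
tool_rot: [-3.141, -0.002, -0.0]
force: [-1.6, -0.6, 27.4]
grip_width: 0.0158
finger_force: 61.4
clock: 10.62
position: [0.6181, 0.0708, 0.1664]
tool_rot: [-3.141, -0.004, -0.0]
force: [-3.3, -0.9, 32.1]
grip_width: 0.0162
finger_force: 62.2
```

Bottomed at the same height as when parked (0.1665). I'll release, rise, and move toward the rack.

```bash
python3 -m handwheel '[{"dx":0,"dy":0,"dz":-0.25,"wx":0,"wy":0,"wz":0,"claw":0},{"dx":0,"dy":0,"dz":0,"wx":0,"wy":0,"wz":0,"claw":60},{"dx":0,"dy":0,"dz":0,"wx":0,"wy":0,"wz":0,"claw":60},{"dx":0,"dy":0,"dz":0,"wx":0,"wy":0,"wz":0,"claw":60},{"dx":0,"dy":0,"dz":-4,"wx":0,"wy":0,"wz":0,"claw":60},{"dx":0,"dy":0,"dz":-4.5,"wx":0,"wy":0,"wz":0,"claw":60},{"dx":-3,"dy":5,"dz":0,"wx":0,"wy":0,"wz":0,"claw":80},{"dx":-3,"dy":5,"dz":0,"wx":0,"wy":0,"wz":0,"claw":80}]' 40;  python3 -m handwheel '[{"dx":-3,"dy":5,"dz":0,"wx":0,"wy":0,"wz":0,"claw":80},{"dx":-3,"dy":5,"dz":0,"wx":0,"wy":0,"wz":0,"claw":80},{"dx":-3,"dy":4,"dz":0,"wx":0,"wy":0,"wz":0,"claw":80},{"dx":0,"dy":0,"dz":0,"wx":0,"wy":0,"wz":0,"claw":80}]'
python3 - <<'E'
from h import *
t=optics.grab_frame('top');s=optics.grab_frame('scene')
np.save('top1.npy',t,allow_pickle=True)
z=lambda im,x,y,w,h,W,H: cv2.resize(im[y:y+h,x:x+w],(W,H),interpolation=cv2.INTER_CUBIC)
cv2.imwrite('pics/p4.png',np.hstack([z(t['frame'],215,155,60,90,400,600),z(s['frame'],220,130,80,120,400,600)]))
E
```

```text
clock: 11.62
position: [0.5559, -0.0303, 0.2514]
tool_rot: [3.142, -0.0, 0.001]
force: [1.3, -0.8, -0.6]
grip_width: 0.0687
finger_force: 0.0
clock: 12.12
position: [0.4646, -0.1724, 0.2514]
tool_rot: [3.141, 0.001, -0.005]
force: [0.5, 1.0, -0.8]
grip_width: 0.0685
finger_force: 0.0
```

View pics/p4.png

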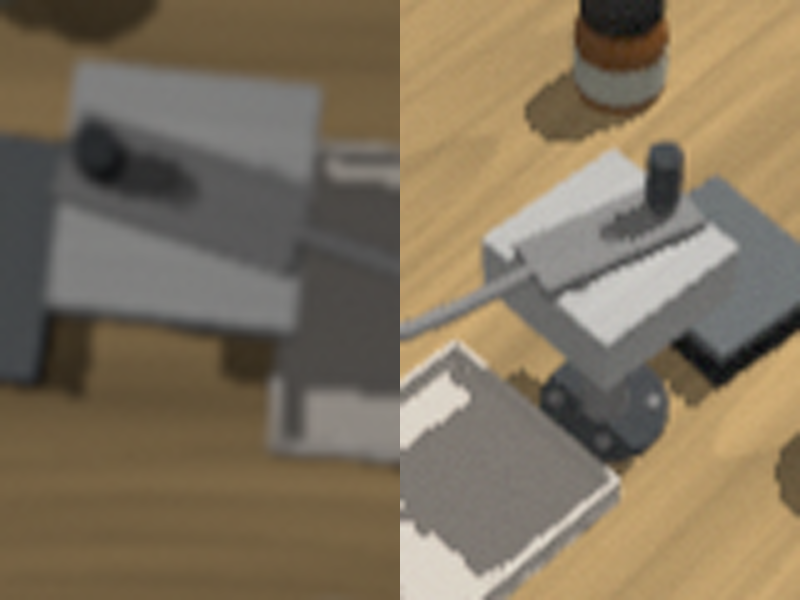

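The pin is home in the lug hole: top crop (100,150), scene crop (665,180), no ring showing above the bar. Next, the rack grip position from the scene camera.

Run:
```python
from h import *
s=np.load('scene0.npy',allow_pickle=True).item()
q=lambda X,Y:(120+(X+.5)/8-.5,185+(Y+.5)/8-.5)
for p in((188,122),(128,150),(215,77),(248,95)): print(at_z(s,*q(*p),.144).round(4))
print('bottom front edge',at_z(s,*q(255,518),0).round(4),at_z(s,*q(448,330),0).round(4))
```

```text
[ 0.4424 -0.1914  0.144 ]
[ 0.4377 -0.2093  0.144 ]
[ 0.4348 -0.1759  0.144 ]
[ 0.4474 -0.1735  0.144 ]
bottom front edge [ 0.4745 -0.2314  0.    ] [ 0.4656 -0.1437  0.    ]
```

```bash
python3 -m handwheel '[{"dx":-2.05,"dy":1.9,"dz":0,"wx":0,"wy":0,"wz":0,"claw":80},{"dx":0,"dy":0,"dz":3,"wx":0,"wy":0,"wz":-0.075,"claw":80},{"dx":0,"dy":0,"dz":3,"wx":0,"wy":0,"wz":0,"claw":80},{"dx":0,"dy":0,"dz":3,"wx":0,"wy":0,"wz":0,"claw":80},{"dx":0,"dy":0,"dz":2.5,"wx":0,"wy":0,"wz":0,"claw":80},{"dx":0,"dy":0,"dz":1.8,"wx":0,"wy":0,"wz":0,"claw":80},{"dx":0,"dy":0,"dz":0,"wx":0,"wy":0,"wz":0,"claw":80}]'; python3 -m handwheel '[{"dx":0,"dy":0,"dz":0,"wx":0,"wy":0,"wz":0,"claw":0},{"dx":0,"dy":0,"dz":0,"wx":0,"wy":0,"wz":0,"claw":0},{"dx":0,"dy":0,"dz":0,"wx":0,"wy":0,"wz":0,"claw":0},{"dx":0,"dy":0,"dz":0,"wx":0,"wy":0,"wz":0,"claw":0}]' 60
```

```text
clock: 13.1
position: [0.4462, -0.1871, 0.1173]
tool_rot: [-3.14, 0.002, 0.077]
force: [0.1, 0.2, 2.1]
grip_width: 0.0681
finger_force: 0.0
clock: 13.6
position: [0.4469, -0.1887, 0.1191]
tool_rot: [3.141, -0.002, 0.075]
force: [0.5, -2.6, 6.8]
grip_width: 0.0346
finger_force: 61.4
```

Gripped at 36 mm. I'll lift gently and move away from the neighbours before turning.

```bash
python3 -m handwheel '[{"dx":0,"dy":0,"dz":-0.7,"wx":0,"wy":0,"wz":0,"claw":0},{"dx":0,"dy":0,"dz":-2.2,"wx":0,"wy":0,"wz":0,"claw":0},{"dx":0,"dy":0,"dz":-3,"wx":0,"wy":0,"wz":0,"claw":0},{"dx":0,"dy":0,"dz":-3,"wx":0,"wy":0,"wz":0,"claw":0},{"dx":0,"dy":0,"dz":-1.8,"wx":0,"wy":0,"wz":0,"claw":0},{"dx":2.5,"dy":0.1,"dz":0,"wx":0,"wy":0,"wz":0,"claw":0},{"dx":2.5,"dy":0.1,"dz":0,"wx":0,"wy":0,"wz":0,"claw":0},{"dx":0,"dy":0,"dz":0,"wx":0,"wy":0,"wz":0,"claw":0}]' 80; python3 -m handwheel '[{"dx":0,"dy":0,"dz":0,"wx":0,"wy":0,"wz":-0.12,"claw":0},{"dx":0,"dy":0,"dz":0,"wx":0,"wy":0,"wz":-0.17,"claw":0},{"dx":0,"dy":0,"dz":0,"wx":0,"wy":0,"wz":-0.17,"claw":0},{"dx":0,"dy":0,"dz":0,"wx":0,"wy":0,"wz":-0.17,"claw":0},{"dx":0,"dy":0,"dz":0,"wx":0,"wy":0,"wz":-0.17,"claw":0},{"dx":0,"dy":0,"dz":0,"wx":0,"wy":0,"wz":-0.17,"claw":0},{"dx":0,"dy":0,"dz":0,"wx":0,"wy":0,"wz":-0.12,"claw":0},{"dx":0,"dy":0,"dz":0,"wx":0,"wy":0,"wz":-0.105,"claw":0}]'; python3 -m handwheel '[{"dx":0,"dy":0,"dz":0,"wx":0,"wy":0,"wz":0,"claw":0}]'
```

```text
clock: 14.6
position: [0.4971, -0.1859, 0.2253]
tool_rot: [-3.141, -0.0, 0.076]
force: [-0.1, 0.8, -3.6]
grip_width: 0.0343
finger_force: 80.1
clock: 15.6
position: [0.4952, -0.1866, 0.2254]
tool_rot: [-3.141, 0.0, 1.274]
force: [-0.7, -1.2, -2.3]
grip_width: 0.0345
finger_force: 80.1
clock: 15.72
position: [0.4954, -0.1867, 0.2254]
tool_rot: [-3.141, 0.0, 1.269]
force: [0.4, 0.2, -2.7]
grip_width: 0.0346
finger_force: 80.1
```

```bash
python3 -m handwheel '[{"dx":1.5,"dy":1.4,"dz":0.7,"wx":0,"wy":0,"wz":0,"claw":0},{"dx":1.5,"dy":1.4,"dz":0.8,"wx":0,"wy":0,"wz":0,"claw":0},{"dx":1.5,"dy":1.05,"dz":0.6,"wx":0,"wy":0,"wz":0,"claw":0},{"dx":1,"dy":0,"dz":0,"wx":0,"wy":0,"wz":0,"claw":0},{"dx":0,"dy":0,"dz":0,"wx":0,"wy":0,"wz":0,"claw":0},{"dx":0,"dy":0,"dz":0,"wx":0,"wy":0,"wz":0,"claw":0}]'
python3 - <<'E'
from h import *
t=optics.grab_frame('top');s=optics.grab_frame('scene')
z=lambda im,x,y,w,h,W,H: cv2.resize(im[y:y+h,x:x+w],(W,H),interpolation=cv2.INTER_CUBIC)
st=monitor.observe(); p=st['position'];print(p,st['tool_rot'])
ax=np.array([.6066,.0418]);u=-np.array([np.cos(1.27),np.sin(1.27)])
r=p[:2]-ax; print('radius',r@u,'lateral',r@[-u[1],u[0]])
cv2.imwrite('pics/p5.png',z(s['frame'],160,140,120,90,800,600))
E
```

```text
clock: 16.48
position: [0.549, -0.1459, 0.2046]
tool_rot: [3.141, 0.0, 1.269]
force: [-0.0, 0.2, -2.8]
grip_width: 0.0346
finger_force: 80.3
[ 0.5490032  -0.14608608  0.20455885] [3.14130261e+00 3.53601769e-04 1.26905909e+00]
radius 0.19651498424649128 lateral 0.0006562970897895142
```

View pics/p5.png

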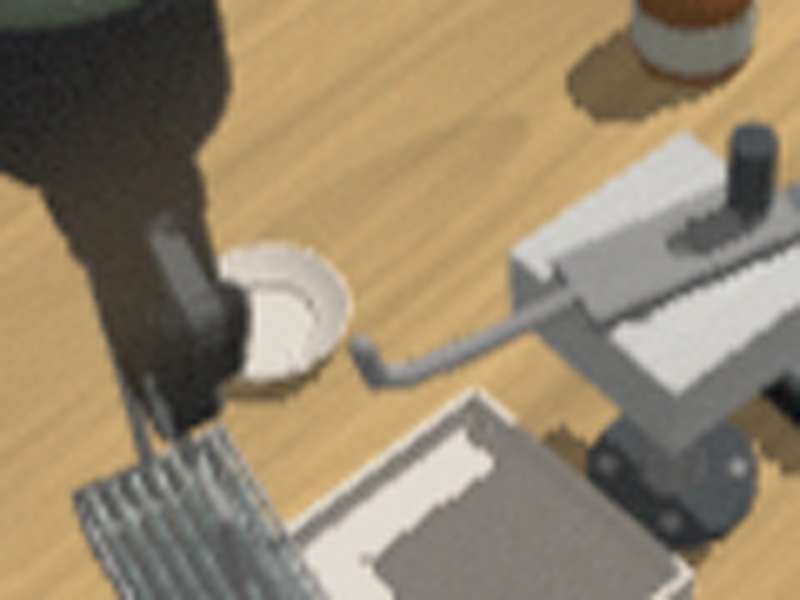

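The rack hangs upright just outside the tip at crop (200,500). The hook tip is at crop (362,345), px (214,191). I'll check that the tip lies on the approach line.

Run:
```python
from h import *
s=np.load('scene0.npy',allow_pickle=True).item()
q=lambda X,Y:(160+(X+.5)/6.667-.5,140+(Y+.5)/6.667-.5)
T=at_z(s,*q(362,343),.177)[:2]; ax=np.array([.6066,.0418]);u=-np.array([np.cos(1.27),np.sin(1.27)])
r=T-ax; print(T,'radius',r@u,'lateral',r@[-u[1],u[0]])
for X in((.6066+.1*u[0],.0418+.1*u[1],.15),):print('saddle in crop',(np.array(proj(s,X))-[160,140])*6.667)
```

```text
[ 0.56689448 -0.07836906] radius 0.12653755567943775 lateral -0.002318987451590931
saddle in crop [435.67865492 361.69609668]
```

```bash
python3 -m handwheel '[{"dx":1.5,"dy":-0.1,"dz":0,"wx":0,"wy":0,"wz":0,"claw":0},{"dx":2,"dy":0,"dz":0,"wx":0,"wy":0,"wz":0,"claw":0},{"dx":2,"dy":0,"dz":0,"wx":0,"wy":0,"wz":0,"claw":0}]'; python3 -m handwheel '[{"dx":2,"dy":0,"dz":0,"wx":0,"wy":0,"wz":0,"claw":0},{"dx":1.8,"dy":0,"dz":0,"wx":0,"wy":0,"wz":0,"claw":0},{"dx":1.1,"dy":0,"dz":0,"wx":0,"wy":0,"wz":0,"claw":0},{"dx":0,"dy":0,"dz":0,"wx":0,"wy":0,"wz":0,"claw":0},{"dx":0,"dy":0,"dz":0,"wx":0,"wy":0,"wz":0,"claw":0}]'
```

```text
clock: 16.95
position: [0.5651, -0.0906, 0.2044]
tool_rot: [3.141, -0.0, 1.271]
force: [0.4, -0.8, -3.8]
grip_width: 0.0345
finger_force: 80.4
clock: 17.58
position: [0.579, -0.0466, 0.2042]
tool_rot: [-3.141, 0.001, 1.269]
force: [-0.1, 0.2, -2.5]
grip_width: 0.0345
finger_force: 80.4
```

```bash
python3 -m handwheel '[{"dx":0,"dy":0,"dz":1.5,"wx":0,"wy":0,"wz":0,"claw":0},{"dx":0,"dy":0,"dz":1.2,"wx":0,"wy":0,"wz":0,"claw":0},{"dx":0,"dy":0,"dz":0.6,"wx":0,"wy":0,"wz":0,"claw":0},{"dx":0,"dy":0,"dz":0.3,"wx":0,"wy":0,"wz":0,"claw":0},{"dx":0,"dy":0,"dz":0,"wx":0,"wy":0,"wz":0,"claw":0}]'; python3 -m handwheel '[{"dx":0,"dy":0,"dz":0.2,"wx":0,"wy":0,"wz":0,"claw":0},{"dx":0,"dy":0,"dz":0.1,"wx":0,"wy":0,"wz":0,"claw":0}]';python3 -m handwheel '[{"dx":0,"dy":0,"dz":0.1,"wx":0,"wy":0,"wz":0,"claw":0},{"dx":0,"dy":0,"dz":0,"wx":0,"wy":0,"wz":0,"claw":0}]'
```

```text
clock: 18.2
position: [0.5792, -0.0458, 0.1683]
tool_rot: [-3.142, -0.0, 1.27]
force: [0.4, 0.5, -3.4]
grip_width: 0.0343
finger_force: 80.3
clock: 18.45
position: [0.5792, -0.0458, 0.1654]
tool_rot: [3.141, -0.0, 1.27]
force: [-0.4, 0.2, -3.0]
grip_width: 0.0342
finger_force: 80.4
clock: 18.7
position: [0.5792, -0.0458, 0.1643]
tool_rot: [3.142, -0.0, 1.27]
force: [-0.5, 0.2, -2.9]
grip_width: 0.0344
finger_force: 80.4
```

```bash
python3 -m handwheel '[{"dx":0,"dy":0,"dz":0.1,"wx":0,"wy":0,"wz":0,"claw":0},{"dx":0,"dy":0,"dz":0,"wx":0,"wy":0,"wz":0,"claw":0}]'; python3 -m handwheel '[{"dx":0,"dy":0,"dz":0.1,"wx":0,"wy":0,"wz":0,"claw":0},{"dx":0,"dy":0,"dz":0,"wx":0,"wy":0,"wz":0,"claw":0}]'; python3 -m handwheel '[{"dx":0,"dy":0,"dz":0.05,"wx":0,"wy":0,"wz":0,"claw":0},{"dx":0,"dy":0,"dz":0,"wx":0,"wy":0,"wz":0,"claw":0}]'
```

```text
clock: 18.95
position: [0.5793, -0.0458, 0.1637]
tool_rot: [3.141, -0.0, 1.27]
force: [-1.5, 0.3, 4.7]
grip_width: 0.0341
finger_force: 81.5
clock: 19.2
position: [0.5795, -0.0458, 0.1633]
tool_rot: [3.14, -0.0, 1.27]
force: [-4.1, 0.5, 14.0]
grip_width: 0.0346
finger_force: 82.5
clock: 19.45
position: [0.5796, -0.0458, 0.1631]
tool_rot: [3.14, -0.0, 1.27]
force: [-6.0, -0.2, 20.1]
grip_width: 0.0343
finger_force: 83.1
```

Contact with the saddle is at the expected height (TCP 0.1637). I'll relieve the load, release slowly and rise.

```bash
python3 -m handwheel '[{"dx":0,"dy":0,"dz":-0.2,"wx":0,"wy":0,"wz":0,"claw":0},{"dx":0,"dy":0,"dz":0,"wx":0,"wy":0,"wz":0,"claw":0}]' 30; python3 -m handwheel '[{"dx":0,"dy":0,"dz":0,"wx":0,"wy":0,"wz":0,"claw":50},{"dx":0,"dy":0,"dz":0,"wx":0,"wy":0,"wz":0,"claw":60},{"dx":0,"dy":0,"dz":0,"wx":0,"wy":0,"wz":0,"claw":70},{"dx":0,"dy":0,"dz":0,"wx":0,"wy":0,"wz":0,"claw":75},{"dx":0,"dy":0,"dz":-1,"wx":0,"wy":0,"wz":0,"claw":75},{"dx":0,"dy":0,"dz":-3,"wx":0,"wy":0,"wz":0,"claw":75},{"dx":0,"dy":0,"dz":-4,"wx":0,"wy":0,"wz":0,"claw":75},{"dx":0,"dy":0,"dz":-4,"wx":0,"wy":0,"wz":0,"claw":75}]'; python3 -m handwheel '[{"dx":-5,"dy":-3,"dz":0,"wx":0,"wy":0,"wz":0,"claw":75},{"dx":-5,"dy":-3,"dz":0,"wx":0,"wy":0,"wz":0,"claw":75},{"dx":-5,"dy":-3,"dz":0,"wx":0,"wy":0,"wz":0,"claw":75},{"dx":-5,"dy":-3,"dz":0,"wx":0,"wy":0,"wz":0,"claw":75},{"dx":0,"dy":0,"dz":0,"wx":0,"wy":0,"wz":0,"claw":75},{"dx":0,"dy":0,"dz":0,"wx":0,"wy":0,"wz":0,"claw":75},{"dx":0,"dy":0,"dz":0,"wx":0,"wy":0,"wz":0,"claw":75},{"dx":0,"dy":0,"dz":0,"wx":0,"wy":0,"wz":0,"claw":75}]'
python3 - <<'E'
from h import *
t=optics.grab_frame('top');s=optics.grab_frame('scene')
z=lambda im,x,y,w,h,W,H: cv2.resize(im[y:y+h,x:x+w],(W,H),interpolation=cv2.INTER_CUBIC)
cv2.imwrite('pics/p6.png',np.hstack([z(t['frame'],215,150,100,120,400,480),z(s['frame'],185,130,100,120,400,480)]))
E
```

```text
clock: 19.7
position: [0.5793, -0.0458, 0.1639]
tool_rot: [3.141, -0.0, 1.27]
force: [-1.3, -0.3, 0.5]
grip_width: 0.0345
finger_force: 80.7
clock: 20.7
position: [0.579, -0.0457, 0.2858]
tool_rot: [3.141, -0.0, 1.27]
force: [-0.4, -0.2, -1.0]
grip_width: 0.0645
finger_force: 0.0
clock: 21.7
position: [0.4058, -0.2006, 0.2837]
tool_rot: [-3.141, -0.0, 1.271]
force: [-0.4, -0.4, 0.2]
grip_width: 0.0639
finger_force: 0.0
```

View pics/p6.png

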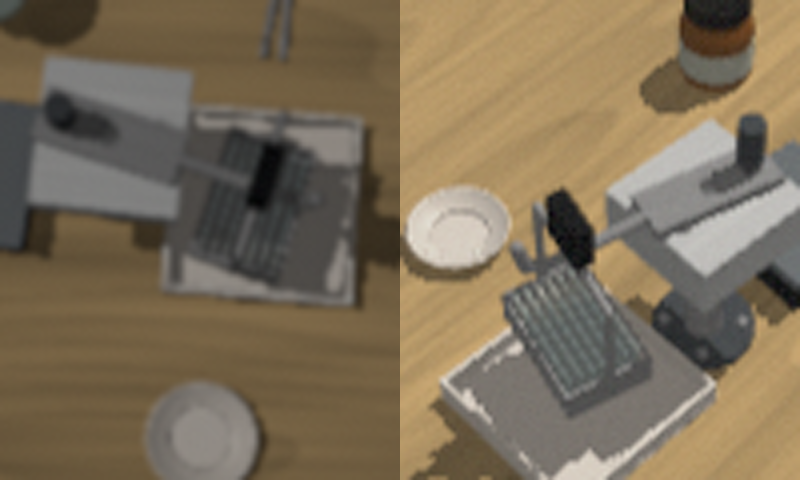

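The rack hangs on the hook over the tray (top crop (262,190); scene crop grip (570,228)), and the pin is home. I'll let it settle and check numerically for motion.

```bash
W='[{"dx":0,"dy":0,"dz":0,"wx":0,"wy":0,"wz":0,"claw":75},{"dx":0,"dy":0,"dz":0,"wx":0,"wy":0,"wz":0,"claw":75},{"dx":0,"dy":0,"dz":0,"wx":0,"wy":0,"wz":0,"claw":75},{"dx":0,"dy":0,"dz":0,"wx":0,"wy":0,"wz":0,"claw":75},{"dx":0,"dy":0,"dz":0,"wx":0,"wy":0,"wz":0,"claw":75},{"dx":0,"dy":0,"dz":0,"wx":0,"wy":0,"wz":0,"claw":75},{"dx":0,"dy":0,"dz":0,"wx":0,"wy":0,"wz":0,"claw":75},{"dx":0,"dy":0,"dz":0,"wx":0,"wy":0,"wz":0,"claw":75}]'
python3 -m handwheel '[{"dx":0,"dy":0,"dz":0,"wx":0,"wy":0,"wz":0,"claw":75},{"dx":0,"dy":0,"dz":0,"wx":0,"wy":0,"wz":0,"claw":75},{"dx":0,"dy":0,"dz":0,"wx":0,"wy":0,"wz":0,"claw":75},{"dx":0,"dy":0,"dz":0,"wx":0,"wy":0,"wz":0,"claw":75},{"dx":0,"dy":0,"dz":0,"wx":0,"wy":0,"wz":0,"claw":75},{"dx":0,"dy":0,"dz":0,"wx":0,"wy":0,"wz":0,"claw":75},{"dx":0,"dy":0,"dz":0,"wx":0,"wy":0,"wz":0,"claw":75},{"dx":0,"dy":0,"dz":0,"wx":0,"wy":0,"wz":0,"claw":75}]' >/dev/null
python3 - <<'E'
from h import *
fs=[optics.grab_frame('scene')['frame'][175:240,205:260].astype(np.float32).mean(2) for _ in range(12)]
bg=optics.grab_frame('scene')['frame'][120:160,260:300]
for f in fs[1:]:
    d,_=cv2.phaseCorrelate(fs[0],f); print(np.round(d,3),np.abs(f-fs[0]).mean().round(2))
E
```

```text
[-0.026  0.009] 1.72
[-0.03 -0.  ] 1.74
[0.008 0.045] 1.73
[ 0.003 -0.021] 1.73
[-0.042  0.026] 1.75
[-0.019  0.032] 1.7
[0.028 0.025] 1.7
[0.012 0.003] 1.76
[-0.012  0.019] 1.77
[0.004 0.019] 1.73
[ 0.024 -0.022] 1.75
```

It's still (only pixel noise over 0.6 s), so I'm handing in.

```bash
python3 -c "
from workcell import job_done
print(job_done())"
```

```text
the job is handed in; nothing more can be done
None
```

I turned the hook to its stop over the tray, pushed the locking pin home in the tail hole, hung the steel rack still on the hook, and handed the job in at about 23 s; the hand-in returned no verdict.

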